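# Count loose ferrite ring cores off a sorting tray into the bin

### The arm

A 7-joint arm with a two-finger parallel gripper is mounted at the origin on the work surface. World frame = base frame: x ahead of the robot, y to its left, z up, the work surface at z = 0. Lengths are in m, angles in degrees, forces in N, time in s.
With the tool pointing down it reaches from about 0.425 to 0.875 m from the base axis. Payload 4.7 kg.
Tool frame: the origin (TCP) lies at the centre of the arm's flange, where the gripper is bolted on; the fingertips stand 182 mm ahead of it and the grasp point (between the pads) lies 164 mm ahead of it; z points along the fingers, y is the line along which they close (so a half turn about z gives the same grasp; the last joint's range is limited). The gripper opens to 87 mm and grips with 3 to 60 N. Pads are 19 mm wide; open, the fingers measure 117 mm over their backs; the gripper's body (75 mm by 190 mm) begins 51 mm behind the grasp point.
Start: joints at [-72.932, 18.392, -4.016, 83.108, 1.295, 78.541, -3.26], TCP at [0.182, 0.624, 0.405] pointing down, gripper open.
Joint ranges: [-163.93, 163.93], [-17.29, 119.83], [-79.2, 71.16], [3.27, 140.29], [-89.18, 269.18], [5.43, 117.66], [-154.24, 154.24]. Speed limits (degrees/s): [147.25, 147.25, 180, 180, 180, 180, 180].

### API

Orientations are given as [roll, pitch, yaw] about the fixed x, y, z axes, in that order (R = Rz(yaw) Ry(pitch) Rx(roll)).
In Python, from cell import env gives the robot as it stands. The module is installed in compiled form; this text tells all that it offers.
- The arm moves only by the tool step_arm, never from a script. Its argument "steps" is one flat list of numbers, 5 for each row, row after row: the opening, from 0 (shut) to 1 (fully open), then the shift along the tool's x, y, z in mm, then the turn about the tool's z in degrees. In form: [grip, dx, dy, dz, roll, grip, dx, dy, dz, roll, ...]. A call has 1 to 12 rows; each row shifts and turns the commanded pose from where the row before left it, along the tool's axes as they then stand; what a row does not reach is not made up. A row lasts 1/8 s, in which the tool goes at most 62.5 mm and 10.7 degrees, less where a joint would pass 70% of its speed; a pose out of reach is approached as far as the arm can. A call with a gripper value outside its range is refused whole. The fingers move at their own pace and stop on an object; "grip_force" is the grip in N (left out, the last holds). Time passes only in rows, so rows that do not move let the fingers close. It gives the time, the measured TCP pose, the force, the opening and the grip force at its end, in the units of the state.
- env.get_obs(): the state, without advancing time (a new reading comes with each control period).
- env.read_camera(name): name is "scene" or "top"; returns a dict with "image" (384x512x3 uint8, red, green, blue), "camera_matrix" (3x3 intrinsics, pixels), "R" (3x3) and "t" (3): a world point X has camera coordinates R X + t. Camera axes: x right, y down, z forward; pixel columns grow to the right and rows downward; lengths in m; the calibration is good to about 2 mm. A picture is of the moment at which its call begins. There is no depth.
- env.sign_off(): hands the job in; it is judged then, once.
The state is a dict: "time_s": time; "qpos": joint angles; "joint_velocities": joint speeds; "effort": joint torques, N m; "tool_pos": TCP position; "tool_rot": TCP orientation; "force": force on the tool from outside, world axes, zero at the start; "wrist_torque": the same for the moment, N m; "grip_width": finger opening in m; "grasp_force": force on a finger pad.
Only numpy, scipy, OpenCV 4.12 (cv2) and the standard library are available. Lean on these libraries where they do the work, as an engineer would, in place of code of your own. Each camera call takes 0.05 s, during which the arm holds its last target. There are 200 camera calls.

### The job

Count the three bare ferrite rings off the aluminium sorting tray into the blue bin: with the fingertips, sweep them over the tray one at a time and out through its narrow spout, letting each ring drop into the bin before you send the next. Do not pick up or lift any ring. Leave the capacitor and the copper-wound coil standing where they are on the tray, and do not shift the bin or the other things on the bench.

Things in the scene. Friction and masses are not known exactly. Their poses are not given: they have to be found in the camera images.
- core1_center (a point): centre (half-way up) of ferrite ring 1 of three alike: dark grey bare toroid core, outer diameter 34, hole 20, height 12 mm, about 35 g, lying flat and loose on the tray floor at first (centre 6 mm above that floor); any order will do
- core2_center (a point): centre (half-way up) of ferrite ring 2 of three alike: dark grey bare toroid core, outer diameter 34, hole 20, height 12 mm, about 35 g, lying flat and loose on the tray floor at first (centre 6 mm above that floor); any order will do
- core3_center (a point): centre (half-way up) of ferrite ring 3 of three alike: dark grey bare toroid core, outer diameter 34, hole 20, height 12 mm, about 35 g, lying flat and loose on the tray floor at first (centre 6 mm above that floor); any order will do
- tray: fixed aluminium sorting tray on legs. Origin on the bench under it, z up, own -y axis along the spout towards the bin. Level floor, top 56 mm above the bench; rim 15 mm high above it all round but the spout's open end. Inner faces in tray axes: sides x = -145 and +145 from the back rim y = +165 to y = +30, then tapering straight to the spout: neck x -22 to +22 from y = -80 to the open lip y = -105 (mm)
- spout_mouth (a point): middle of the start of the tray's 44 mm wide neck, on the tray floor (tray axes x 0, y -80, z 56 mm); axes as the tray's
- spout_lip (a point): middle of the open lip, where the tray floor ends and a ring drops once its centre is past the edge (tray axes x 0, y -105, z 56 mm); axes as the tray's
- bin: loose blue plastic bin, 109 x 109 mm outside, 46 mm high, walls and floor 2.5 mm, about 120 g, standing on the bench under the lip, which reaches about 16 mm in over its near side, 7 mm above its rim. Origin under its centre, z up; a ring counts as in when its centre is between the walls and below the rim
- capacitor: stays on the tray: electrolytic can capacitor, black cylinder, diameter 25, height 30 mm, about 30 g, standing upright; origin under its centre
- choke: stays on the tray: choke coil, a ferrite ring wound with copper wire, outer diameter 43, height 18 mm, about 70 g, lying flat; origin under its centre
- multimeter: bystander on the bench: yellow handheld multimeter, 150 x 75 x 45 mm; origin under its centre, long axis x
- screwdriver: bystander on the bench: screwdriver with an orange handle, 200 mm long, 26 mm thick; origin under its middle, tip towards its +x
- solder_spool: bystander on the bench: spool of solder wire standing on end, diameter 62, height 50 mm; origin under its centre
- circuit_board: bystander on the bench: green circuit board on four brass standoffs, 100 x 75 x 22 mm; origin under its centre

How it is judged:
By the outcome, as a careful person would: the job done as asked, in the order asked, and still so for the second after the job is handed in, with the robot touching nothing.
It also fails if it takes over 67 s, if anything falls off the work surface, if the arm or the gripper's body presses on something with over 40 N, if the wrist force passes 120 N, or if a joint passes its speed limit or range.

## Working session

There is one attempt and no reset: what is moved stays moved. The work goes in short steps, Python scripts to look and compute and a tool call to move; the robot and the scene stay as the last step left them, time stands still between calls to the robot, and variables do not carry over. Pictures are saved under pics/ and viewed, at most 10 in all, crops included, and the job is handed in when it is done.

Besides the shell and the picture viewer there is one more tool, called after "Emit:" as a command line: name --argument value ..., lists and objects as JSON in quotes. step_arm: Moves the arm, as the interface text tells. Its arguments: {"type":"object","properties":{"steps":{"type":"array","items":{"type":"number"}},"grip_force":{"type":"number"}},"required":["steps"]}

```bash
mkdir -p pics
python3 - <<'E'
from cell import env
import cv2,numpy as np,pickle
d={}
for n in("top","scene"):
    r=env.read_camera(n);d[n]=r;cv2.imwrite(f"pics/{n}0.png",r["image"][:,:,::-1]);print(n,r["camera_matrix"].tolist(),np.round(r["R"],3).tolist(),np.round(r["t"],3))
pickle.dump(d,open("d0.pkl","wb"))
o=env.get_obs();print(o["time_s"],o["tool_pos"],o["tool_rot"],o["grip_width"])
E
```

```text
top [[380.52021997681504, 0.0, 258.0975234726198], [0.0, 380.52021997681504, 192.3825298137421], [0.0, 0.0, 1.0]] [[-0.022, -1.0, -0.002], [-0.992, 0.022, -0.122], [0.122, -0.001, -0.992]] [0.08  0.506 1.018]
scene [[360.465424074914, 0.0, 253.77104303415854], [0.0, 360.465424074914, 189.12804734739177], [0.0, 0.0, 1.0]] [[-0.362, 0.932, 0.015], [0.647, 0.263, -0.716], [-0.671, -0.249, -0.698]] [ 0.121 -0.303  1.327]
0.1 [0.18200111 0.62382146 0.40377416] [-1.79904522e+02  5.61408605e-03  1.63739081e+02] 0.0866980845585392
```

View pics/top0.png

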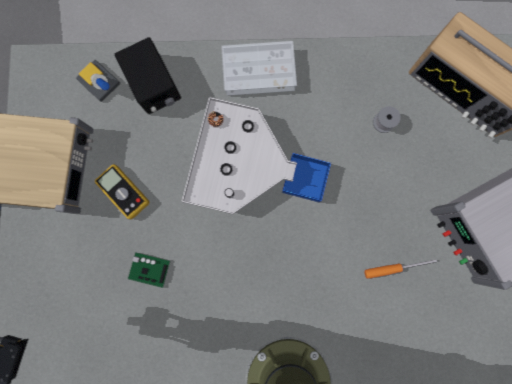

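View pics/scene0.png

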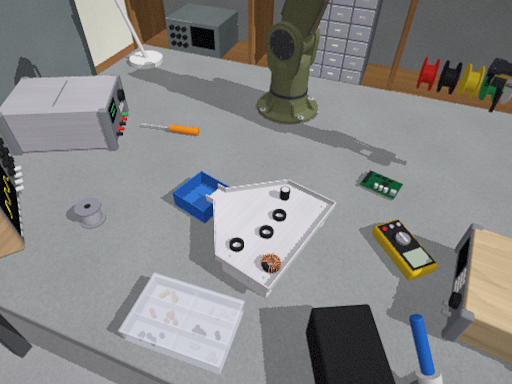

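Top view: rings near (248,126), (230,147) and (226,169); choke (216,119), capacitor (229,193), bin (307,178), spout pointing right at (290,172). The scene view agrees. Now the measuring.

```bash
cat > h.py <<'E'
import numpy as np,cv2
def ray(r,u,v,z):
    R=np.array(r["R"]);t=np.array(r["t"]);K=np.array(r["camera_matrix"])
    c=-R.T@t; d=R.T@np.linalg.solve(K,[u,v,1.]); return c+d*(z-c[2])/d[2]
def proj(r,X):
    p=np.array(r["camera_matrix"])@(np.array(r["R"])@np.array(X)+r["t"]);return p[:2]/p[2]
def rings(r,box,thr=60,amin=25):
    "dark blobs: (u,v,area) in box x0,y0,x1,y1, sub-pixel weighted"
    x0,y0,x1,y1=box;g=r["image"].max(2)[y0:y1,x0:x1]
    n,l,s,c=cv2.connectedComponentsWithStats((g<thr).astype(np.uint8),connectivity=8)
    return [(c[i][0]+x0,c[i][1]+y0,s[i][4],tuple(s[i][2:4])) for i in range(1,n) if s[i][4]>=amin]
E
python3 - <<'E'
import pickle;from h import *
d=pickle.load(open("d0.pkl","rb"));r=d["top"]
for b in rings(r,(180,95,300,215),90,15): print(np.round(b[:2],1),b[2],b[3],ray(r,b[0],b[1],.064).round(4))
im=r["image"].astype(int);bl=((im[:,:,2]>im[:,:,0]+60)&(im[:,:,2]>90)).astype(np.uint8)[140:215,270:340]
c=max(cv2.findContours(bl,0,2)[0],key=cv2.contourArea);b=cv2.minAreaRect(c);print("bin",b, ray(r,b[0][0]+270,b[0][1]+140,.04).round(4))
s=d["scene"]
for b in rings(s,(215,180,335,290),60,15): print("sc",np.round(b[:2],1),b[2],ray(s,b[0],b[1],.064).round(4))
cv2.imwrite("pics/c0.png",cv2.resize(r["image"][90:220,175:335,::-1],None,fx=5,fy=4.6*5/4.6*0.92,interpolation=cv2.INTER_CUBIC))
E
```

```text
[216.9 113.7] 21 (np.int32(7), np.int32(5)) [0.7237 0.1768 0.064 ]
[247.8 125.8] 65 (np.int32(12), np.int32(12)) [0.6878 0.0928 0.064 ]
[230.  146.9] 61 (np.int32(11), np.int32(11)) [0.6299 0.1419 0.064 ]
[226.  168.5] 62 (np.int32(11), np.int32(12)) [0.5706 0.1535 0.064 ]
bin ((36.41858673095703, 36.97876739501953), (40.26129913330078, 40.30337142944336), 14.620874404907227) [ 0.5467 -0.0651  0.04  ]
sc [284.2 195.3] 64 [0.5041 0.1463 0.064 ]
sc [279.  214.7] 87 [0.5712 0.1547 0.064 ]
sc [266.  231.6] 92 [0.6312 0.1434 0.064 ]
sc [236.3 244.1] 105 [0.689  0.0947 0.064 ]
sc [264.9 266.2] 44 [0.7195 0.1729 0.064 ]
```

View pics/c0.png

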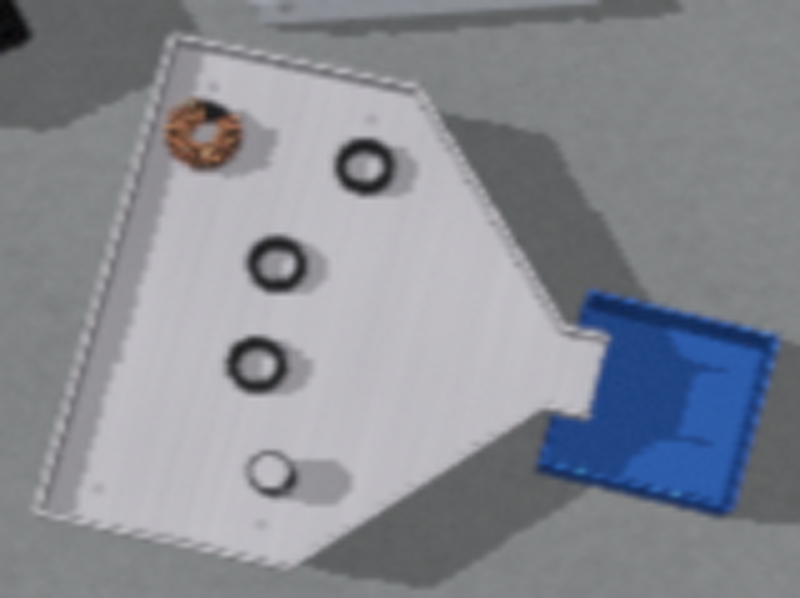

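The crop shows tray rim corners at about (174,37), (40,512), (420,88) and (292,567), and lip corners at (608,335) and (590,415). The rings and the bin are clear. Next I fit the tray pose.

```bash
cat >> h.py <<'E'
import pickle
def tray():
    return pickle.load(open("tray.pkl","rb"))
def w2t(p):
    R,o=tray(); return R.T@(np.array(p)[:2]-o)
def t2w(p):
    R,o=tray(); return R@np.array(p)+o
E
python3 - <<'E'
from h import *
r=pickle.load(open("d0.pkl","rb"))["top"]
px=[(174,37),(40,512),(420,88),(292,567),(608,335),(590,415)]
T=np.array([(146.5,166.5),(-146.5,166.5),(146.5,30),(-146.5,30),(23.5,-105),(-23.5,-105)])/1e3
W=np.array([ray(r,175+(x-2)/5,90+(y-2)/4.6,.071)[:2] for x,y in px])
a=T-T.mean(0);b=W-W.mean(0);U,S,V=np.linalg.svd(a.T@b);R=(U@V).T
o=W.mean(0)-R@T.mean(0);print("res",((W-(T@R.T+o))*1e3).round(1).tolist(),"yaw",np.degrees(np.arctan2(R[1,0],R[0,0])),"o",o)
pickle.dump((R,o),open("tray.pkl","wb"))
for n,p in dict(r1=(.6878,.0928),r2=(.6299,.1419),r3=(.5706,.1535)).items(): print(n,(w2t(p)*1e3).round(1))
c=ray(r,175+270/5,90+472/4.6,.086);print("cap",c,(w2t(c)*1e3).round(1))
c=ray(r,175+204/5,90+134/4.6,.070);print("choke",c,(w2t(c)*1e3).round(1))
print("bin",(w2t((.5467,-.0651))*1e3).round(1), "mouth",t2w((0,-.08)),"lip",t2w((0,-.105)))
E
```

```text
res [[-0.6, 0.5], [0.7, -0.2], [-0.9, -1.2], [0.3, -1.0], [0.9, 1.3], [-0.4, 0.7]] yaw -14.491541670445477 o [0.58440194 0.07106959]
r1 [94.7 46.9]
r2 [26.3 80. ]
r3 [-34.   76.4]
cap [0.50237213 0.1445378  0.086     ] [-97.8  50.6]
choke [0.70645503 0.17919728 0.07      ] [ 91.1 135.2]
bin [  -2.4 -141.3] mouth [ 0.56438297 -0.00638517] lip [ 0.55812704 -0.03058979]
```

```bash
cat >> h.py <<'E'
def goto(tx,ty,z,ang=None):
    "tray target (mm) of TCP, z (mm), world angle of push-normal; prints roll then shift in tool axes after roll"
    from cell import env
    from scipy.spatial.transform import Rotation as Ro
    o=env.get_obs();p=np.array(o["tool_pos"]);M=Ro.from_euler("xyz",o["tool_rot"],degrees=True)
    ya=np.degrees(np.arctan2(*M.as_matrix()[[1,0],1]))
    roll=0 if ang is None else -((ang-14.49-ya+90)%180-90)
    M2=M*Ro.from_euler("z",roll,degrees=True)
    t=np.append(t2w(np.array([tx,ty])/1e3),z/1e3)
    print("t",round(o["time_s"],2),"tray xy",(w2t(p)*1e3).round(1),"z",round(p[2]*1e3,1),"yang(tray)",round(ya+14.49,1),"q7",round(o["qpos"][6],1),"-> roll",round(roll,1),"shift",(M2.inv().apply(t-p)*1e3).round(1), "tilt",np.round(M.as_matrix()[:,2],3))
E
python3 -c "
from h import *
goto(118,69.5,330,-45.9)"
```

```text
t 0.1 tray xy [-527.9  434.5] z 403.8 yang(tray) 88.2 q7 -3.3 -> roll -45.9 shift [-209.9 -711.5   74.4] tilt [-0.    -0.002 -1.   ]
```

Emit:
step_arm --steps '[0.07, -47, -24.5, 0, 0, 0.07, -47, -24.5, 0, 0, 0.07, -47, -24.5, 0, 0, 0.07, -47, -24.5, 0, 0, 0.07, -47, -24.5, 0, 0, 0.07, -47, -24.5, 0, 0, 0.07, -47, -24.5, 0, 0, 0.07, -47, -24.5, 0, 0, 0.07, -47, -24.5, 0, 0, 0.07, -47, -24.5, 0, 0, 0.07, -47, -24.5, 0, 0, 0.07, -47, -24.5, 0, 0]' --grip_force 20

```text
time_s: 1.6
tool_pos: [0.6421, 0.1827, 0.4043]
tool_rot: [-180.0, -0.0, 163.8]
force: [-0.4, 0.6, -0.5]
grip_width: 0.0062
grasp_force: 0.0
```

Emit:
step_arm --steps '[0.07, -47, -24.5, 0, 0, 0.07, -46, -26, 0, 0, 0.07, 0, 0, 0, 10, 0.07, 0, 0, 0, 10, 0.07, 0, 0, 0, 10, 0.07, 0, 0, 0, 10, 0.07, 0, 0, 0, 10, 0.07, 0, 0, 0, 10, 0.07, 0, 0, 0, 10, 0.07, 0, 0, 0, 10, 0.07, 0, 0, 0, 10, 0.07, 0, 0, 0, 10]'

```text
time_s: 3.1
tool_pos: [0.7162, 0.1095, 0.404]
tool_rot: [-179.9, 0.0, 63.4]
force: [0.2, 0.4, -1.1]
grip_width: 0.0062
grasp_force: 0.0
```

Emit:
step_arm --steps '[0.07, 0, 0, 0, 10, 0.07, 0, 0, 0, 10, 0.07, 0, 0, 0, 10, 0.07, 0, 0, 0, 4, 0.07, 0, 0, 0, 0]'

```text
time_s: 3.72
tool_pos: [0.7162, 0.1096, 0.404]
tool_rot: [-180.0, 0.1, 29.8]
force: [0.4, -0.2, -1.2]
grip_width: 0.006
grasp_force: 0.0
```

```bash
python3 -c "
from h import *
from cell import env
goto(118,69.5,300,-45.9)
o=env.get_obs();print(o['qpos'],o['force'],o['grip_width'])"
```

```text
t 3.73 tray xy [118.   70.2] z 404.0 yang(tray) -45.7 q7 -57.4 -> roll 0.2 shift [ -0.4   0.6 104. ] tilt [-0.001 -0.    -1.   ]
[-38.52539723  32.6482532   43.66852519  71.98632111 -21.98727464
  83.70411077 -57.3787084 ] [ 0.4313751  -0.23690151 -1.19631316] 0.005972227334358879
```

Emit:
step_arm --steps '[0.07, 0, 0, 35, 0, 0.07, 0, 0, 35, 0, 0.07, 0, 0, 30, 0, 0.07, 0, 0, 24, 0, 0.07, 0, 0, 12, 0, 0.07, 0, 0, 10, 0, 0.07, 0, 0, 8, 0, 0.07, 0, 0, 7, 0, 0.07, 0, 0, 0, 0]'

```text
time_s: 4.85
tool_pos: [0.7162, 0.1094, 0.2434]
tool_rot: [-180.0, 0.0, 29.8]
force: [-0.7, -0.1, 0.1]
grip_width: 0.0059
grasp_force: 0.0
```

```bash
python3 -c "
from h import *
from cell import env
goto(19,-26.5,243,-45.9)
s=env.read_camera('scene')
cv2.imwrite('pics/s1.png',cv2.resize(s['image'][170:300,190:350,::-1],(800,600),interpolation=cv2.INTER_CUBIC))"
```

```text
t 4.85 tray xy [118.   70.1] z 243.4 yang(tray) -45.8 q7 -54.4 -> roll 0.1 shift [-138.3    0.5    0.5] tilt [-0.  0. -1.]
```

View pics/s1.png

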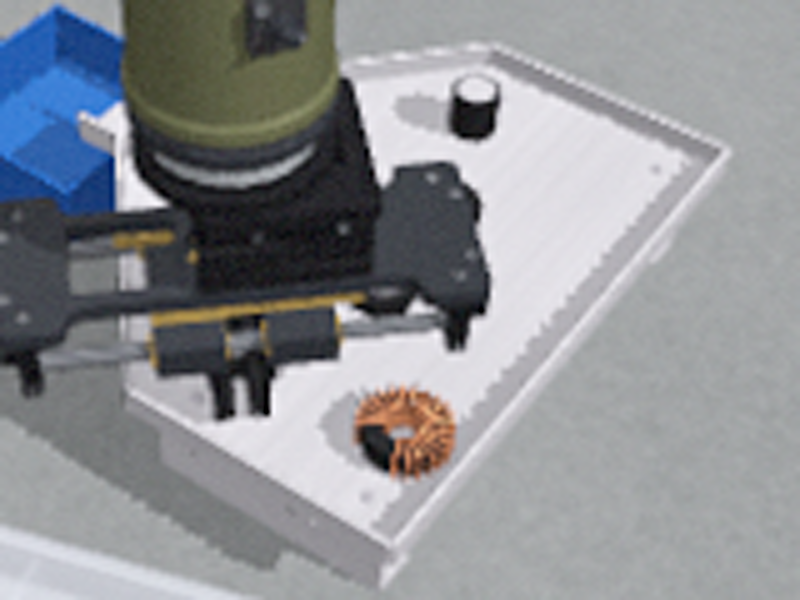

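The crop shows both fingertips at (235,390) inside the tray behind ring 1, clear of the choke at (405,430). Now I push diagonally.

Emit:
step_arm --steps '[0.07, -5, 0, 0.4, 0, 0.07, -5, 0, 0, 0, 0.07, -7, 0, 0, 0, 0.07, -8, 0, 0, 0, 0.07, -8, 0, 0, 0, 0.07, -8, 0, 0, 0, 0.07, -8, 0, 0, 0, 0.07, -8, 0, 0, 0, 0.07, -8, 0, 0, 0, 0.07, -8, 0, 0, 0, 0.07, -8, 0, 0, 0, 0.07, -8, 0, 0, 0]'

```text
time_s: 6.4
tool_pos: [0.6385, 0.0649, 0.2434]
tool_rot: [-180.0, -0.0, 29.7]
force: [1.1, 0.9, 0.1]
grip_width: 0.0061
grasp_force: 0.2
```

Emit:
step_arm --steps '[0.07, -8, 0, 0, 0, 0.07, -8, 0, 0, 0, 0.07, -8, 0, 0, 0, 0.07, -8, 0, 0, 0, 0.07, -8, 0, 0, 0, 0.07, -5, 0, 0, 0, 0.07, -3, 0, 0, 0, 0.07, -1, 0, 0, 0, 0.07, 0, 0, 0, 0]'

```text
time_s: 7.52
tool_pos: [0.5965, 0.041, 0.2434]
tool_rot: [180.0, -0.0, 29.7]
force: [-0.6, 0.1, -0.3]
grip_width: 0.0063
grasp_force: 0.0
```

Run:
```python
from h import *
from cell import env
goto(0,-10,300,0)
for n,b in(("scene",(190,180,335,255)),("top",(190,105,305,185))):
    s=env.read_camera(n)
    for q in rings(s,b,60,15):
        if q[2]<150: print(n,np.round(q[:2]),q[2],(w2t(ray(s,q[0],q[1],.064))*1e3).round(1))
    x0,y0=(180,150) if n=="scene" else (180,90)
    cv2.imwrite(f'pics/{n}2.png',cv2.resize(s['image'][y0:y0+130,x0:x0+160,::-1],(800,600),interpolation=cv2.INTER_CUBIC))
```

```text
t 7.53 tray xy [ 19.3 -26.1] z 243.4 yang(tray) -45.8 q7 -51.3 -> roll -45.8 shift [ 16.1 -19.3 -56.6] tilt [ 0.  0. -1.]
scene [284. 195.] 63 [-96.2  52.8]
scene [279. 215.] 86 [-33.9  77.8]
scene [266. 232.] 92 [27.2 81.7]
top [299. 139.] 117 [ 90.  -98.1]
top [232. 151.] 25 [15.5 71.4]
```

View pics/scene2.png

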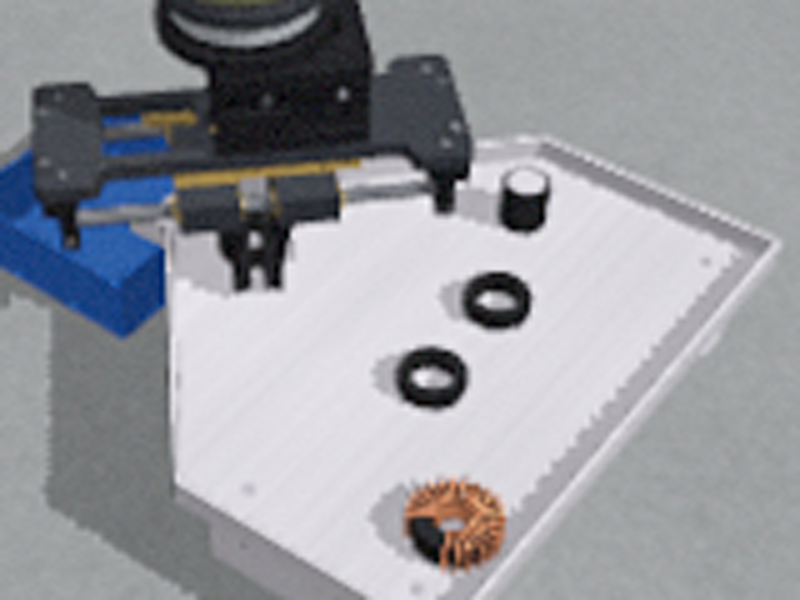

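Emit:
step_arm --steps '[0.07, 6, 0, 0, 0, 0.07, 6, 0, 0, 0, 0.07, 0, 0, 0, -9, 0.07, 0, 0, 0, -9, 0.07, 0, 0, 0, -9, 0.07, 0, 0, 0, -9, 0.07, 0, 0, 0, -9.8, 0.07, 10, 0, 0, 0, 0.07, 0, -14, 0, 0, 0.07, 0, -14, 0, 0, 0.07, 0, 0, 0, 0]'

```text
time_s: 9.0
tool_pos: [0.5809, 0.0642, 0.2432]
tool_rot: [-179.9, -0.0, 75.6]
force: [-0.2, 0.6, 0.1]
grip_width: 0.0058
grasp_force: 0.0
```

Run:
```python
from h import *
from cell import env
goto(0,-70,243,0)
s=env.read_camera("scene")
cv2.imwrite('pics/s3.png',cv2.resize(s['image'][150:280,180:340,::-1],(800,600),interpolation=cv2.INTER_CUBIC))
for q in rings(s,(200,180,335,255),60,15): print(np.round(q[:2]),q[2],(w2t(ray(s,q[0],q[1],.064))*1e3).round(1))
```

```text
t 9.0 tray xy [-1.7 -7.5] z 243.2 yang(tray) 0.1 q7 -12.4 -> roll 0.1 shift [-62.5   1.7   0.2] tilt [-0.001  0.001 -1.   ]
[222. 183.] 15 [ -38.8 -101.2]
[232. 186.] 85 [-44.6 -72. ]
[223. 201.] 320 [ 10.5 -56.6]
[260. 184.] 24 [-93.5 -18.5]
[244. 203.] 114 [-16.3 -11.9]
[284. 195.] 63 [-96.6  53. ]
[279. 215.] 86 [-33.9  77.8]
[266. 232.] 91 [27.2 81.6]
```

View pics/s3.png

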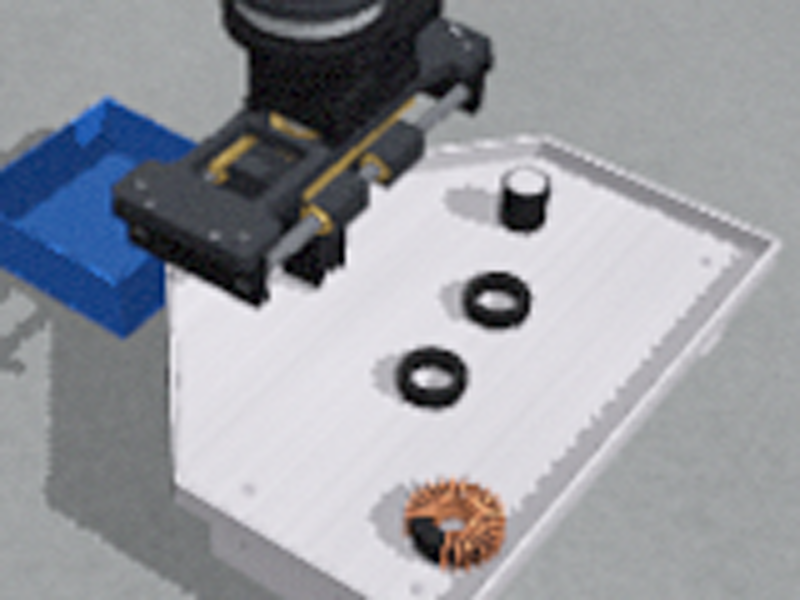

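Emit:
step_arm --steps '[0.07, -6, 1.7, 0, 0, 0.07, -6, 0, 0, 0, 0.07, -7, 0, 0, 0, 0.07, -7, 0, 0, 0, 0.07, -7, 0, 0, 0, 0.07, -7, 0, 0, 0, 0.07, -7, 0, 0, 0, 0.07, -7, 0, 0, 0, 0.07, -5, 0, 0, 0]'

```text
time_s: 10.18
tool_pos: [0.5691, 0.0054, 0.2434]
tool_rot: [180.0, -0.0, 75.5]
force: [-0.8, -0.2, 0.2]
grip_width: 0.0061
grasp_force: 0.1
```

Emit:
step_arm --steps '[0.07, -5, 0, 0, 0, 0.07, -5, 0, 0, 0, 0.07, -5, 0, 0, 0, 0.07, -4, 0, 0, 0, 0.07, 0, 0, 0, 0, 0.07, 0, 0, 0, 0]'

```text
time_s: 10.92
tool_pos: [0.5645, -0.0123, 0.2433]
tool_rot: [-180.0, -0.0, 75.5]
force: [0.1, -0.4, -0.4]
grip_width: 0.0062
grasp_force: 0.0
```

Run:
```python
from h import *
from cell import env
goto(0,-90,243,0)
s=env.read_camera("scene");t=env.read_camera("top")
a=cv2.resize(s['image'][150:250,150:270,::-1],(400,333),interpolation=cv2.INTER_CUBIC);b=cv2.resize(t['image'][110:210,230:350,::-1],(400,333),interpolation=cv2.INTER_CUBIC)
cv2.imwrite('pics/s4.png',np.hstack([a,b]))
```

```text
t 10.93 tray xy [  1.6 -85.7] z 243.3 yang(tray) 0.0 q7 -5.2 -> roll 0.0 shift [-4.3 -1.6  0.3] tilt [ 0.  0. -1.]
```

View pics/s4.png

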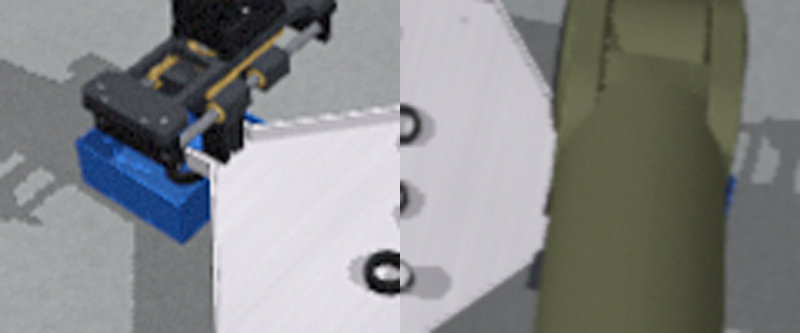

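Left crop: the fingers are at the lip, and something dark at (185,175) may be the ring dropping. I'll push a few millimetres more, then back off, rise and look.

Emit:
step_arm --steps '[0.07, -3, -1.5, 0, 0, 0.07, -3, 0, 0, 0, 0.07, 0, 0, 0, 0, 0.07, 8, 0, 0, 0, 0.07, 20, 0, 0, 0, 0.07, 30, 0, 0, 0, 0.07, 35, 0, -15, 0, 0.07, 30, 0, -30, 0, 0.07, 30, 0, -25, 0, 0.07, 25, 0, 0, 0, 0.07, 0, 0, 0, 0]'

```text
time_s: 12.4
tool_pos: [0.6054, 0.1582, 0.312]
tool_rot: [-179.9, 0.0, 75.8]
force: [-0.3, -0.2, -0.2]
grip_width: 0.0062
grasp_force: 0.0
```

```bash
cat >> h.py <<'E'
def look(k):
    from cell import env
    s=env.read_camera("scene");t=env.read_camera("top")
    a=cv2.resize(s['image'][150:270,165:309,::-1],(400,333),interpolation=cv2.INTER_CUBIC);b=cv2.resize(t['image'][110:230,210:354,::-1],(400,333),interpolation=cv2.INTER_CUBIC)
    cv2.imwrite(f'pics/{k}.png',np.hstack([a,b]))
    for n,r,b in(("s",s,(170,165,335,255)),("t",t,(195,110,335,210))):
        for q in rings(r,b,60,20):
            if q[2]<150: print(n,np.round(q[:2]),q[2],(w2t(ray(r,q[0],q[1],.064))*1e3).round(1))
        im=r["image"].astype(int);m=(im[:,:,2]>im[:,:,0]+60)&(im[:,:,2]>90);m[:, 340:]=0;m[:120]=0
        v,u=np.nonzero(m);print(n,"blue box",u.min(),u.max(),v.min(),v.max())
E
python3 -c "
from h import *
goto(31,112,300,0);look('s5')"
```

```text
t 12.4 tray xy [-1.4 89.6] z 312.0 yang(tray) 0.3 q7 -21.6 -> roll 0.3 shift [22.4 32.5 12. ] tilt [-0.002  0.    -1.   ]
s [300. 180.] 28 [-171.4   56. ]
s [204. 201.] 45 [ 38.5 -96.6]
s [266. 232.] 92 [27.2 81.7]
s blue box 173 228 171 222
t [236. 112.] 45 [124.7  87. ]
t [233. 136.] 141 [56.8 79.6]
t [303. 179.] 43 [ -14.4 -131.4]
t blue box 283 329 153 201
```

View pics/s5.png

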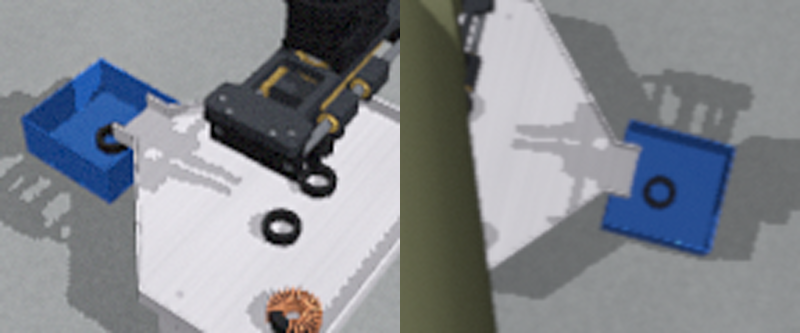

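Emit:
step_arm --steps '[0.07, 12.2, 17.5, 0, 0, 0.07, 12.2, 17.5, 0, 0, 0.07, 0, 0, 0, 6.1, 0.07, 0, 0, 0, 6.1, 0.07, 0, 0, 10, 0, 0.07, 0, 0, 0, 0]'

```text
time_s: 13.25
tool_pos: [0.6452, 0.1683, 0.3015]
tool_rot: [-179.9, 0.1, 63.4]
force: [-1.4, 0.3, -0.5]
grip_width: 0.006
grasp_force: 0.0
```

```bash
python3 -c "
from h import *
goto(33.5,114,243,-11.9);goto(5.5,-19,243,-11.9)"
```

```text
t 13.25 tray xy [ 34.6 109.4] z 301.5 yang(tray) -12.2 q7 -31.8 -> roll -0.3 shift [ 4.5 -1.9 58.5] tilt [-0.003 -0.001 -1.   ]
t 13.25 tray xy [ 34.6 109.4] z 301.5 yang(tray) -12.2 q7 -31.8 -> roll -0.3 shift [-131.4   -1.9   58.8] tilt [-0.003 -0.001 -1.   ]
```

Emit:
step_arm --steps '[0.07, 4.5, -1.9, 0, -0.3, 0.07, 0, 0, 20, 0, 0.07, 0, 0, 16, 0, 0.07, 0, 0, 12, 0, 0.07, 0, 0, 10, 0, 0.07, 0, 0, 0, 0]'

```text
time_s: 14.0
tool_pos: [0.6459, 0.1742, 0.2443]
tool_rot: [-179.9, 0.1, 63.6]
force: [-0.8, -1.0, 0.0]
grip_width: 0.0066
grasp_force: 0.0
```

```bash
python3 -c "
from h import *
goto(5.5,-19,243,-11.9)"
```

```text
t 14.0 tray xy [ 33.8 115.2] z 244.3 yang(tray) -11.9 q7 -30.6 -> roll 0.0 shift [-137.1    0.     1.4] tilt [-0.002 -0.001 -1.   ]
```

Emit:
step_arm --steps '[0.07, -5, 0, 1, 0, 0.07, -6, 0, 0, 0, 0.07, -7, 0, 0, 0, 0.07, -8, 0, 0, 0, 0.07, -8, 0, 0, 0, 0.07, -8, 0, 0, 0, 0.07, -8, 0, 0, 0, 0.07, -8, 0, 0, 0, 0.07, -8, 0, 0, 0, 0.07, -8, 0, 0, 0, 0.07, -8, 0, 0, 0, 0.07, -8, 0, 0, 0]'

```text
time_s: 15.5
tool_pos: [0.606, 0.0931, 0.2444]
tool_rot: [-180.0, -0.0, 63.6]
force: [0.8, 1.4, -0.1]
grip_width: 0.0062
grasp_force: 0.2
```

Emit:
step_arm --steps '[0.07, -8, 0, 0, 0, 0.07, -8, 0, 0, 0, 0.07, -8, 0, 0, 0, 0.07, -8, 0, 0, 0, 0.07, -8, 0, 0, 0, 0.07, -4, 0, 0, 0, 0.07, -3, 0, 0, 0, 0.07, 0, 0, 0, 0, 0.07, 8, 0, 0, 0, 0.07, 4, 0, 0, 0, 0.07, 0, 0, 0, -6, 0.07, 0, 0, 0, -5.9]'

```text
time_s: 17.0
tool_pos: [0.5909, 0.063, 0.2443]
tool_rot: [-180.0, 0.0, 75.8]
force: [0.0, 0.2, -0.1]
grip_width: 0.0062
grasp_force: 0.0
```

```bash
python3 -c "
from h import *
goto(0,-87,243,0);look('s6')"
```

```text
t 17.0 tray xy [ 8.3 -6.2] z 244.3 yang(tray) 0.3 q7 -11.7 -> roll 0.3 shift [-80.8  -8.4   1.3] tilt [-0. -0. -1.]
s [228. 187.] 122 [-36.1 -78.5]
s [284. 195.] 61 [-96.5  53. ]
s [242. 205.] 110 [ -6.2 -10.4]
s [279. 215.] 87 [-33.8  77.7]
s blue box 173 219 171 222
t [227. 169.] 29 [-34.4  74.3]
t [303. 179.] 42 [ -14.1 -131.4]
t blue box 286 329 153 200
```

Emit:
step_arm --steps '[0.07, 0, -8, 1, 0.3, 0.07, -6, -0.5, 0, 0, 0.07, -6, 0, 0, 0, 0.07, -7, 0, 0, 0, 0.07, -7, 0, 0, 0, 0.07, -7, 0, 0, 0, 0.07, -7, 0, 0, 0, 0.07, -7, 0, 0, 0, 0.07, -7, 0, 0, 0, 0.07, -7, 0, 0, 0, 0.07, -5, 0, 0, 0, 0.07, -5, 0, 0, 0]'

```text
time_s: 18.6
tool_pos: [0.5644, -0.0046, 0.2434]
tool_rot: [180.0, -0.0, 75.2]
force: [0.6, 0.5, 0.2]
grip_width: 0.0058
grasp_force: 0.2
```

Emit:
step_arm --steps '[0.07, -5, 0, 0, 0, 0.07, -4, 0, 0, 0, 0.07, -3, 0, 0, 0, 0.07, -3, 0, 0, 0, 0.07, 0, 0, 0, 0, 0.07, 0, 0, 0, 0]'

```text
time_s: 19.35
tool_pos: [0.5606, -0.0187, 0.2434]
tool_rot: [180.0, -0.0, 75.3]
force: [-1.1, 0.6, 0.6]
grip_width: 0.0062
grasp_force: 0.0
```

Emit:
step_arm --steps '[0.07, 8, 0, 0, 0, 0.07, 20, 0, 0, 0, 0.07, 30, 0, 0, 0, 0.07, 35, 0, -15, 0, 0.07, 30, 0, -30, 0, 0.07, 30, 0, -25, 0, 0.07, 25, 0, 0, 0, 0.07, 0, 0, 0, 0]'

```text
time_s: 20.35
tool_pos: [0.6055, 0.157, 0.312]
tool_rot: [-179.9, 0.0, 75.5]
force: [-0.4, -0.5, -0.5]
grip_width: 0.0058
grasp_force: 0.0
```

```bash
python3 -c "
from h import *
goto(-43.5,110.5,300,15.6);look('s7')"
```

```text
t 20.35 tray xy [-1.1 88.5] z 312.0 yang(tray) 0.0 q7 -21.9 -> roll -15.6 shift [ 32.6 -34.9  12.1] tilt [-0.002  0.    -1.   ]
s [300. 179.] 27 [-171.1   54.9]
s [204. 202.] 63 [ 40.9 -94.4]
s blue box 173 228 171 222
t [240. 112.] 24 [126.2  76.8]
t [234. 134.] 90 [62.1 78.6]
t [301. 176.] 99 [  -6.9 -123.7]
t blue box 283 329 153 201
```

View pics/s7.png

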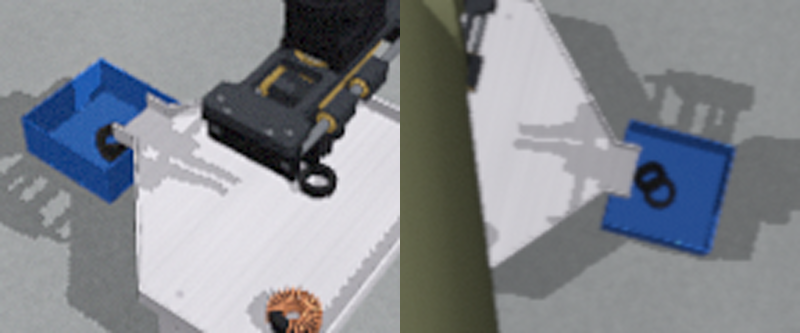

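Two rings are lying in the bin, near (655,185) in the right half, and ring 3 is still in place. The bin's blue extents haven't changed. Now ring 3.

Emit:
step_arm --steps '[0.07, 11, -21, 0, 0, 0.07, 11, -21, 0, 0, 0.07, 0, 0, 0, -7.8, 0.07, 0, 0, 0, -7.8, 0.07, 0, 0, 10, 0, 0.07, 0, 0, 0, 0]'

```text
time_s: 21.2
tool_pos: [0.5704, 0.184, 0.3016]
tool_rot: [-179.8, 0.1, 90.6]
force: [-0.6, -0.2, 0.1]
grip_width: 0.0059
grasp_force: 0.0
```

```bash
python3 -c "
from h import *
goto(-43,110,243,15.5)"
```

```text
t 21.2 tray xy [-41.8 105.9] z 301.6 yang(tray) 15.1 q7 -11.9 -> roll -0.4 shift [ 4.4  0.2 58.6] tilt [-0.003 -0.002 -1.   ]
```

Emit:
step_arm --steps '[0.07, 4.5, 0, 0, -0.4, 0.07, 0, 0, 20, 0, 0.07, 0, 0, 16, 0, 0.07, 0, 0, 12, 0, 0.07, 0, 0, 10, 0, 0.07, 0, 0, 0, 0]'

```text
time_s: 21.95
tool_pos: [0.5706, 0.1897, 0.2444]
tool_rot: [-179.9, 0.0, 91.2]
force: [0.4, -0.0, -0.2]
grip_width: 0.0059
grasp_force: 0.0
```

```bash
python3 -c "
from h import *
goto(-7,-19,243,15.5)"
```

```text
t 21.95 tray xy [-43.1 111.4] z 244.4 yang(tray) 15.7 q7 -10.2 -> roll 0.2 shift [-1.353e+02 -1.000e-01  1.500e+00] tilt [-0.001 -0.001 -1.   ]
```

Emit:
step_arm --steps '[0.07, -5, 0, 1, 0, 0.07, -6, 0, 0, 0, 0.07, -7, 0, 0, 0, 0.07, -8, 0, 0, 0, 0.07, -8, 0, 0, 0, 0.07, -8, 0, 0, 0, 0.07, -8, 0, 0, 0, 0.07, -8, 0, 0, 0, 0.07, -8, 0, 0, 0, 0.07, -8, 0, 0, 0, 0.07, -8, 0, 0, 0, 0.07, -8, 0, 0, 0]'

```text
time_s: 23.45
tool_pos: [0.5728, 0.0993, 0.2444]
tool_rot: [180.0, -0.0, 91.2]
force: [0.1, 0.5, 0.7]
grip_width: 0.0062
grasp_force: 0.2
```

Emit:
step_arm --steps '[0.07, -8, 0, 0, 0, 0.07, -8, 0, 0, 0, 0.07, -8, 0, 0, 0, 0.07, -8, 0, 0, 0, 0.07, -8, 0, 0, 0, 0.07, -3, 0, 0, 0, 0.07, -2, 0, 0, 0, 0.07, 0, 0, 0, 0, 0.07, 8, 0, 0, 0, 0.07, 4, 0, 0, 0, 0.07, 0, 0, 0, 8, 0.07, 0, 0, 0, 7.6]'

```text
time_s: 24.95
tool_pos: [0.5735, 0.0676, 0.2443]
tool_rot: [-180.0, -0.0, 75.4]
force: [0.4, -1.1, -0.0]
grip_width: 0.0063
grasp_force: 0.0
```

```bash
python3 -c "
from h import *
goto(0,-92,243,0);look('s8')"
```

```text
t 24.95 tray xy [-9.7 -6.1] z 244.3 yang(tray) -0.1 q7 -13.2 -> roll -0.1 shift [-85.9   9.7   1.3] tilt [ 0.  0. -1.]
s [233. 182.] 113 [-57.7 -78.6]
s [263. 182.] 29 [-105.7  -17.4]
s [247. 201.] 111 [-24.5 -11.1]
s [284. 195.] 61 [-96.5  53. ]
s [204. 202.] 65 [ 40.6 -94.8]
s blue box 173 218 171 222
t [301. 176.] 101 [  -7.1 -123.8]
t blue box 285 329 153 200
```

Emit:
step_arm --steps '[0.07, 0, 9.5, 1, 0, 0.07, -6, 0, 0, 0, 0.07, -6, 0, 0, 0, 0.07, -7, 0, 0, 0, 0.07, -7, 0, 0, 0, 0.07, -7, 0, 0, 0, 0.07, -7, 0, 0, 0, 0.07, -7, 0, 0, 0, 0.07, -7, 0, 0, 0, 0.07, -7, 0, 0, 0, 0.07, -5, 0, 0, 0, 0.07, -5, 0, 0, 0]'

```text
time_s: 26.55
tool_pos: [0.5651, -0.0045, 0.2434]
tool_rot: [180.0, -0.0, 75.6]
force: [0.0, 0.9, 0.2]
grip_width: 0.0063
grasp_force: 0.1
```

Emit:
step_arm --steps '[0.07, -5, 0, 0, 0, 0.07, -4, 0, 0, 0, 0.07, -3, 0, 0, 0, 0.07, -3, 0, 0, 0, 0.07, 0, 0, 0, 0, 0.07, 0, 0, 0, 0]'

```text
time_s: 27.3
tool_pos: [0.5615, -0.0187, 0.2434]
tool_rot: [180.0, -0.0, 75.7]
force: [0.3, -0.0, 0.1]
grip_width: 0.0062
grasp_force: 0.0
```

Emit:
step_arm --steps '[0.07, 8, 0, 0, 0, 0.07, 20, 0, 0, 0, 0.07, 30, 0, 0, 0, 0.07, 35, 0, -15, 0, 0.07, 30, 0, -30, 0, 0.07, 30, 0, -30, 0, 0.07, 25, 0, -30, 0, 0.07, 0, 0, -30, 0, 0.07, 0, 0, -20, 0, 0.07, 0, 0, 0, 0]'

```text
time_s: 28.55
tool_pos: [0.6059, 0.154, 0.3997]
tool_rot: [179.9, -0.1, 75.7]
force: [0.4, -0.2, -0.6]
grip_width: 0.0062
grasp_force: 0.0
```

```bash
python3 -c "
from h import *
goto(0,0,300,0);look('s9')"
```

```text
t 28.55 tray xy [ 0.1 85.7] z 399.7 yang(tray) 0.1 q7 -23.1 -> roll 0.1 shift [-85.9  -0.3  99.6] tilt [ 0.003  0.001 -1.   ]
s [284. 195.] 62 [-96.4  52.8]
s [203. 203.] 79 [ 44.3 -93. ]
s blue box 173 228 171 222
t [232. 123.] 89 [93.1 89.6]
t blue box 283 330 153 201
```

View pics/s9.png

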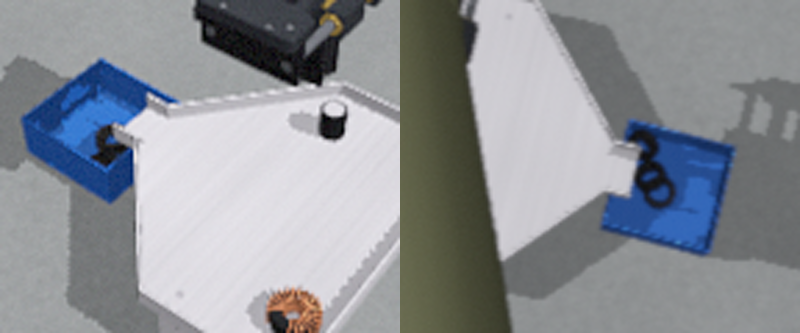

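Three dark rings show in the bin in the right half, at (642,148), (650,170) and (660,190). The capacitor and choke are still standing, and the tray floor is clear. I'll check the third ring's position in the bin numerically, then hand in.

Run:
```python
from h import *
from cell import env
import time
t=env.read_camera("top")
for z in(.01,.02,.035): print(z,(w2t(ray(t,210+(642-400)/2.78,110+148/2.78,z))*1e3).round(1))
for z in(.046,): print("bin centre",[ (w2t(ray(t,210+(x-400)/2.78,110+y/2.78,z))*1e3).round(1).tolist() for x,y in((630,122),(733,147),(708,254),(603,228))])
g=t["image"].max(2)[150:200,283:330];print(rings(t,(283,150,330,200),60,5))
print(env.get_obs()["force"])
```

```text
0.01 [  35.8 -109.5]
0.02 [  33.6 -109. ]
0.035 [  30.3 -108.2]
bin centre [[50.7, -90.3], [49.4, -194.7], [-60.0, -193.0], [-58.5, -87.7]]
[(np.float64(299.6624203821656), np.float64(170.0764331210191), np.int32(157), (np.int32(16), np.int32(28)))]
[-0.06125564  0.70874414 -0.10169048]
```

```bash
python3 -c "
from cell import env
print(env.sign_off())"
```

```text
the job is handed in; nothing more can be done
None
```

I swept all three ferrite rings one at a time through the spout into the blue bin. The last pictures show the capacitor and choke still standing and the bin where it was, and the job was handed in at about 29 s.

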